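# Turn the wet chopping board over into the drying tray

### The arm

A 6-joint arm with a two-finger parallel gripper is mounted at the origin on the work surface. World frame = base frame: x ahead of the robot, y to its left, z up, the work surface at z = 0. Lengths are in m, angles in rad, forces in N, time in s.
With the tool pointing down it reaches from about 0.275 to 0.75 m from the base axis. Payload 10.2 kg.
Tool frame: the origin (TCP) lies at the very end of the fingers, on their centre line; the grasp point (between the pads) lies 19 mm behind it; z points along the fingers, y is the line along which they close (so a half turn about z gives the same grasp; the last joint's range is limited). The gripper opens to 88 mm and grips with 3 to 60 N. Pads are 18 mm wide; open, the fingers measure 123 mm over their backs; the gripper's body (75 mm by 187 mm) begins 45 mm behind the grasp point.
Start: joints at [0.928, 0.313, 1.498, -0, 1.331, -0.223], TCP at [0.214, 0.479, 0.212] pointing down, gripper open.
Joint ranges: [-2.94, 2.94], [-0.97, 2.17], [0.19, 2.56], [-1.23, 4.37], [0.02, 3.11], [-2.88, 2.88]. Speed limits (rad/s): [2.39, 2.39, 3.01, 3.14, 3.14, 3.14].

### API

Orientations are given as a unit quaternion [w, x, y, z].
In Python, from rig import r gives the robot as it stands. Calls block until the motion is done:
- r.move_to(position, orientation): joint-space move of the TCP to a pose.
- r.move_straight(position, orientation=None, rate=0.15): straight line of the TCP; orientation=None keeps the orientation; rate is the mean speed in m/s.
- r.move_joints(angles): joint-space move.
- r.open_gripper() and r.grab(squeeze=None): open the fingers fully, or close them until they stop; squeeze is the grip in N (None keeps the last).
- r.pause(seconds).
- r.solve_ik(position, orientation): joint angles nearest the present ones, or None.
- r.read_camera(name): name is "scene" or "top" or "wrist"; returns a dict with "img" (420x560x3 uint8, blue, green, red), "intrinsics" (3x3 intrinsics, pixels), "origin" and "orientation" of the camera in the world. Camera axes: x right, y down, z forward; pixel columns grow to the right and rows downward; lengths in m; the calibration is good to about 2 mm. A picture is of the moment at which its call begins. There is no depth.
A pose or a line that the arm cannot do raises r.MotionError and nothing moves.
- r.hand_in(): hands the job in; it is judged then, once.
Readings, each from a call of its own:
- r.get_clock(): time.
- r.get_q(): joint angles.
- r.get_joint_vel(): joint speeds.
- r.get_tau(): joint torques, N m.
- r.get_eef_pos(): TCP position.
- r.get_orientation(): TCP orientation.
- r.get_ft_force(): force on the tool from outside, world axes, zero at the start.
- r.get_moment(): the same for the moment, N m.
- r.get_width(): opening from 0.0 (shut) to 1.0 (fully open).
- r.get_finger_force(): force on a finger pad.
Only numpy, scipy, OpenCV 4.12 (cv2) and the standard library are available. Lean on these libraries where they do the work, as an engineer would, in place of code of your own. Each camera call takes 0.05 s, during which the arm holds its last target. There are 200 camera calls.

### The job

The washed chopping board has been left on the table with its wet white face down. Move the whisk out of the low drying tray into the empty long bay of the top tier, beside the pegs, then turn the board over and lay it flat in the drying tray, white face up. Set both down gently, without dropping them or letting the board fall over, and leave the glass bowl, the spray bottle and the upturned basin where they stand.

Things in the scene. Friction and masses are not known exactly. Their poses are not given: they have to be found in the camera images.
- board: Loose paddle-shaped chopping board, 220 long, 110 wide, 16 thick, 0.14 to 0.28 kg. One face brown wood (up at the start), the other white plastic with a grey groove. Origin: middle of length, width and thickness. Own x runs along it from handle to blade; blade 110 wide from x = -35 to 110, handle 28 wide from -110 to -35. Own z points out of the wooden face, up at the start. Any yaw at the start.
- board_grip (a point): Mid-width, mid-thickness point of the board's handle, 25 mm from the handle's end, 195 mm from the blade's end; axes as the board. The handle's sides are flat, parallel, 28 apart. Held across the handle at 5 N the board sags and swings about the pads; at 30 N it keeps its angle when carried and tilted, but pivots, about 10 mm nearer the handle's end, when its blade end is pressed on a surface.
- drying_tray: Low open clear plastic tray with a white lip, fixed to the table, outside 262 (own x) by 152 (own y) by 32 high; walls and floor 4 thick, so 254 by 144 inside, floor flat at z = 4 (grey slots are only marks). Origin: centre of its underside. Own x within 0.35 rad of world x. Stands in the middle or on the robot's right, the board in the other of the two places.
- whisk: Loose steel balloon whisk, 190 long, 0.09 kg, at first lying in the drying tray, roughly along its x. Origin: on its axis in the handle, 18 mm above what it lies on. As it lies, own x runs level from handle to wires, z up: round handle 22 in diameter from x = -75 to 20, wire balloon 54 in diameter (widest at x = 72) from 20 to 115; its axis rises 0.09 rad to the wires. Balance point about x = -17.
- tiers: Stack of two clear plastic trays, fixed to the table on the robot's left, outside 262 (own x) by 200 (own y), 105 high in all. Upper tray: walls 4 thick, 46 deep inside, split lengthwise by a wall of the same height at own y = 38: wooden clothes pegs fill the narrow side (own y 40 to 96), the wide side is empty. Origin: centre of the underside.
- whisk_bay (a point): Centre of the floor of the empty bay in the top tier, which is 254 (own x) by 132 (own y) inside, 46 deep; floor 59 mm above the table. Its axes are those of the tiers.
- glass_bowl: Loose small glass bowl, 110 across the rim, 50 high. Bystander. Origin: centre of its underside. It stands beside the gap between the board's and the tray's places, on the robot's side or the far side, the spray bottle on the other.
- spray_bottle: Loose closed green spray bottle with a white and red trigger head, 72 across, 194 high, the head reaching 48 mm out along its own -x. Bystander. Origin: centre of its underside. It stands beside the gap between the board's and the tray's places, opposite the glass bowl.
- basin: Loose upturned aluminium basin, 252 across the rim on the table, 190 across the flat top, 95 high. Bystander on the far side. Origin: centre of the rim on the table.

How it is judged:
By the outcome, as a careful person would: the job done as asked, in the order asked, and still so for the second after the job is handed in, with the robot touching nothing.
It also fails if it takes over 72 s, if anything falls off the work surface, if the arm or the gripper's body presses on something with over 40 N, if the wrist force passes 120 N, or if a joint passes its speed limit or range.

## Working session

There is one attempt and no reset: what is moved stays moved. The work goes in short steps, each a Python script; the robot and the scene stay as the last script left them, time stands still between calls to the robot, and variables do not carry over. Pictures are saved under pics/ and viewed, at most 10 in all, crops included, and the job is handed in when it is done.

```bash
ls; mkdir -p pics; python3 - <<'E'
from rig import r
import cv2,numpy as np
for n in("top","scene"):
    c=r.read_camera(n); cv2.imwrite(f"pics/{n}0.png",c["img"]); print(n,c["intrinsics"],c["origin"],c["orientation"])
c=r.read_camera("wrist");print(c["origin"],c["orientation"],r.get_eef_pos(),r.get_orientation(),r.get_clock())
E
```

```text
pics
top [[457.30102936   0.         289.33360761]
 [  0.         457.30102936 219.58684373]
 [  0.           0.           1.        ]] [ 0.31166643 -0.0163212   1.26206025] [-0.08137243  0.71715131 -0.68758386  0.0793786 ]
scene [[494.60734915   0.         277.30911569]
 [  0.         494.60734915 203.3984429 ]
 [  0.           0.           1.        ]] [ 1.13697311 -0.23064162  1.00749295] [-0.23199955  0.77783481  0.56087579 -0.16299558]
[0.15303227 0.50728792 0.38439915] [0.11010033 0.83149836 0.53991821 0.07054586] [0.21386631 0.47924378 0.21180534] [-1.95177559e-04  2.08329862e-01  9.78058501e-01 -4.45562667e-04] 0.15
```

View pics/top0.png

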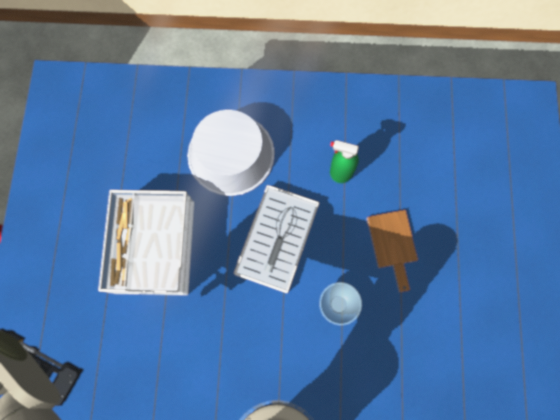

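View pics/scene0.png

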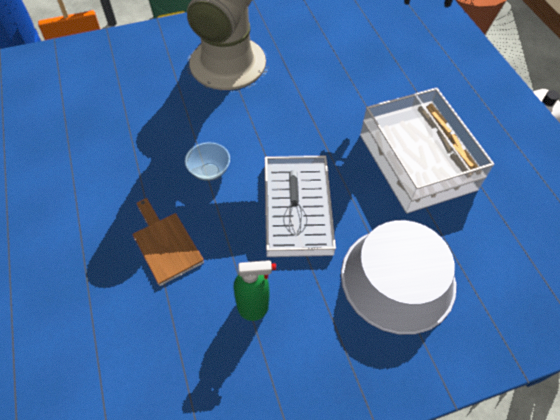

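The top view shows:
- the tray, centred near (278,240), with the whisk in it: dark handle (272,268) to (282,237), wires to (291,207)
- the board, blade at (391,238) and handle end at (404,290)
- the tiers at (148,243), pegs on the left
- the bowl at (341,304), the bottle at (343,165) and the basin at (231,152)

The scene view agrees. Next I'll segment and triangulate.

```bash
cat > h.py <<'E'
import numpy as np,cv2
from scipy.spatial.transform import Rotation as R
def rot(q): return R.from_quat(np.roll(q,-1))
def quat(Rm): return np.roll(R.from_matrix(Rm).as_quat(),1)
def ray(c,p):
    d=rot(c["orientation"]).apply(np.linalg.inv(c["intrinsics"])@[p[0],p[1],1.]); return np.array(c["origin"]),d
def plane(c,p,z):
    o,d=ray(c,p); return o+d*(z-o[2])/d[2]
def tri(c1,p1,c2,p2):
    o1,d1=ray(c1,p1);o2,d2=ray(c2,p2)
    s=np.linalg.lstsq(np.c_[d1,-d2],o2-o1,rcond=None)[0]
    a,b=o1+s[0]*d1,o2+s[1]*d2; return (a+b)/2,np.linalg.norm(a-b)
def big(m):
    cs,_=cv2.findContours(m.astype(np.uint8),cv2.RETR_EXTERNAL,cv2.CHAIN_APPROX_NONE); return max(cs,key=cv2.contourArea)
def inbox(m,b):
    o=np.zeros_like(m);o[b[1]:b[3],b[0]:b[2]]=m[b[1]:b[3],b[0]:b[2]];return o
def quad(c): # 4 corners of the convex hull
    h=cv2.convexHull(c)
    for e in np.arange(1,30,.5):
        q=cv2.approxPolyDP(h,e,True)
        if len(q)<=4: return q[:,0]
E
python3 - <<'E'
from rig import r
from h import *
np.set_printoptions(precision=3,suppress=True)
T=r.read_camera("top");S=r.read_camera("scene")
def brown(c,b):
    h=cv2.cvtColor(c["img"],cv2.COLOR_BGR2HSV); return inbox((h[...,0]<20)&(h[...,1]>90)&(h[...,2]>50),b)
def white(c,b):
    h=cv2.cvtColor(c["img"],cv2.COLOR_BGR2HSV); return inbox((h[...,1]<90)&(h[...,2]>110),b)
bt=(360,200,425,300);bs=(120,190,210,290)
for c,b in((T,bt),(S,bs)):
    k=big(brown(c,b));w=np.array([plane(c,p[0],.016)[:2] for p in k])
    ctr,ev=w.mean(0),None
    rc=cv2.minAreaRect((w*1000).astype(np.float32));print("board rect",rc)
    m=brown(c,b);ys,xs=np.nonzero(m);P=np.array([plane(c,p,.016)[:2] for p in zip(xs,ys)])
    u,s,v=np.linalg.svd(P-P.mean(0),full_matrices=False);pr=(P-P.mean(0))@v[0]
    print("mean",P.mean(0),"axis",v[0],"ext",pr.min(),pr.max(),"ends",P[pr.argmin()],P[pr.argmax()])
for n,a,b in(("tray",(232,180,322,296),(262,150,340,258)),("tiers",(95,185,196,298),(358,85,496,212))):
    print(n,quad(big(white(T,a))).tolist(),quad(big(white(S,b))).tolist())
a=T["img"][175:305,90:330];cv2.imwrite("pics/a.png",np.vstack([cv2.resize(a,(554,300),interpolation=2),cv2.resize(S["img"][80:265,255:500],(554,300*1),interpolation=2)[:300]]))
E
```

```text
board rect ((525.2413940429688, -302.1189270019531), (216.08004760742188, 109.345458984375), 13.494815826416016)
mean [ 0.549 -0.295] axis [-0.977 -0.211] ext -0.08349137312858086 0.13320385470610666 ends [ 0.638 -0.311] [ 0.418 -0.319]
board rect ((526.1383666992188, -301.9535827636719), (219.10897827148438, 109.28043365478516), 13.14797306060791)
mean [ 0.555 -0.296] axis [0.975 0.222] ext -0.13873880062527516 0.0805549232966175 ends [ 0.418 -0.32 ] [ 0.638 -0.3  ]
tray [[267, 185], [319, 202], [287, 292], [234, 274]] [[325, 156], [333, 254], [267, 256], [265, 156]]
tiers [[195, 189], [188, 293], [99, 291], [109, 190]] [[436, 87], [493, 165], [405, 211], [366, 106]]
```

View pics/a.png

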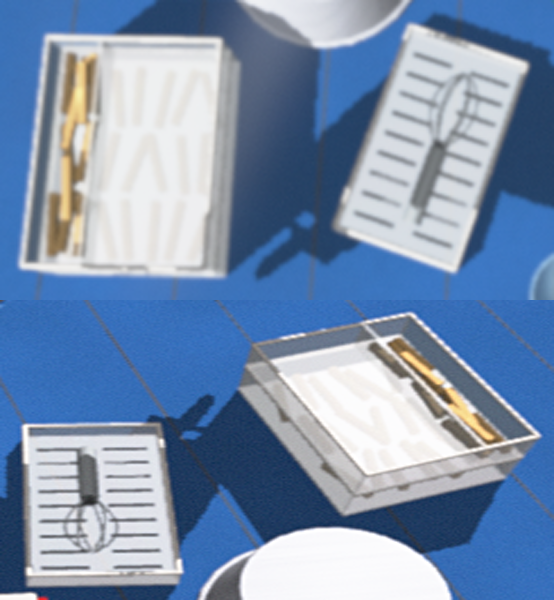

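Top of the crop: tray lip corners at about (408,25), (528,62), (458,272) and (334,232), with the whisk handle from (420,208) to (438,142). Bottom of the crop: the tiers' rim corners are clear. Board fits from the two views agree within 1 mm.

```bash
python3 - <<'E'
from rig import r
from h import *
np.set_printoptions(precision=3,suppress=True)
T=r.read_camera("top");S=r.read_camera("scene")
t=[(266.8,185.8),(318.8,201.9),(288.4,292.9),(234.7,275.5)];s=[(335,248),(265.6,250),(264.7,156.5),(325.8,155.8)]
for a,b in zip(t,s): print("tray",tri(T,a,S,b),plane(T,a,.032)[:2],plane(S,b,.032)[:2])
s=[(365.6,106.5),(437.7,88),(493.8,164.5),(416.4,186.1)];t=[None,(98.7,291.1),(110,190.6),(186.2,191.5)]
for a,b in zip(t,s): print("tiers",a and tri(T,a,S,b),plane(S,b,.105)[:2])
print("whisk",plane(T,(272,265.1),.025),plane(T,(279.8,236.5),.025))
print("whisk scene",plane(S,(255+87/2.261,80+152/1.6216),.025),plane(S,(255+90/2.261,80+198/1.6216),.025))
print("bowl",plane(T,(341,304),.05))
E
```

```text
tray (array([0.692, 0.061, 0.031]), np.float64(0.0001876586433928522)) [0.691 0.061] [0.692 0.061]
tray (array([ 0.65 , -0.087,  0.035]), np.float64(0.0012690536456400874)) [ 0.651 -0.087] [ 0.648 -0.087]
tray (array([ 0.397, -0.011,  0.032]), np.float64(0.0035760878513331875)) [ 0.396 -0.013] [ 0.397 -0.009]
tray (array([0.438, 0.137, 0.026]), np.float64(0.005443403049759302)) [0.437 0.133] [0.443 0.137]
tiers None [0.38  0.261]
tiers (array([0.377, 0.465, 0.103]), np.float64(0.0030615588506704428)) [0.379 0.464]
tiers (array([0.639, 0.469, 0.103]), np.float64(0.00011198897264468841)) [0.639 0.467]
tiers (array([0.642, 0.266, 0.112]), np.float64(0.00046529211254024163)) [0.638 0.27 ]
whisk [0.47  0.035 0.025] [0.549 0.017 0.025]
whisk scene [0.465 0.043 0.025] [0.545 0.018 0.025]
bowl [ 0.372 -0.151  0.05 ]
```

```bash
cat >> h.py <<'E'
def tool(yaw,tilt=0.,flip=1):
    """tool y level, at right angles to heading yaw; tool z = down, tilted by tilt toward heading"""
    d=np.array([np.cos(yaw),np.sin(yaw),0]);z=np.array([0,0,-np.cos(tilt)])+np.sin(tilt)*d
    y=flip*np.array([-d[1],d[0],0]);return quat(np.c_[np.cross(y,z),y,z])
E
python3 - <<'E'
from rig import r
from h import *
np.set_printoptions(precision=3,suppress=True)
for f in(1,-1): print(f,r.solve_ik([.517,.026,.2],tool(-.27,0,f)),r.solve_ik([.5,.335,.2],tool(0,0,f)))
f=min((1,-1),key=lambda f:np.abs(r.solve_ik([.517,.026,.2],tool(-.27,0,f))[5]))
r.move_to([.517,.026,.2],tool(-.27,0,f))
W=r.read_camera("wrist");cv2.imwrite("pics/w1.png",W["img"]);print(W["origin"],r.get_clock())
np.save("w1.npy",W,allow_pickle=True)
# feasibility of board poses
g=np.array([.443,-.3216])
for a in(.6,.8,.95,1.05):
  print(a,[r.solve_ik([*g,.012],tool(.233,a,f)) for f in(1,-1)])
E
```

```text
1 [-0.176  0.306  1.539 -0.     1.296 -1.477] [ 0.396  0.493  1.269 -0.     1.38  -1.175]
-1 [-0.176  0.306  1.539 -0.     1.296  1.664] [ 0.396  0.493  1.269 -0.     1.38   1.967]
[0.453 0.045 0.373] 2.3667
0.6 [array([-1.14 ,  0.554,  1.919,  0.917,  0.772,  2.629]), array([-1.14 ,  0.554,  1.919,  0.917,  0.772, -0.513])]
0.8 [array([-1.235,  0.611,  1.972,  1.165,  0.889,  2.317]), array([-1.235,  0.611,  1.972,  1.165,  0.889, -0.824])]
0.95 [array([-1.296,  0.677,  1.994,  1.291,  1.008,  2.136]), array([-1.296,  0.677,  1.994,  1.291,  1.008, -1.005])]
1.05 [array([-1.332,  0.73 ,  2.   ,  1.35 ,  1.095,  2.038]), array([-1.332,  0.73 ,  2.   ,  1.35 ,  1.095, -1.104])]
```

View pics/w1.png

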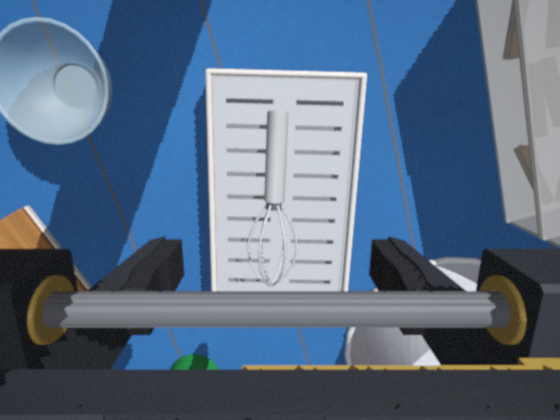

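Wrist view: the whisk handle runs (278,112) to (275,205), and the near tray lip corners are at (208,71) and (365,75). Casting those and grasping.

```bash
python3 - <<'E'
from rig import r
from h import *
np.set_printoptions(precision=3,suppress=True)
W=np.load("w1.npy",allow_pickle=True).item()
e,k=plane(W,(278,112),.022),plane(W,(275,205),.024);d=(k-e)[:2];L=np.linalg.norm(d);d/=L;yaw=np.arctan2(d[1],d[0])
g=e[:2]+.058*d
T=r.read_camera("top")
print("end",e,"len",L,"yaw",yaw,"grasp",g,"lip",plane(W,(208,71),.032),plane(W,(365,75),.032))
print("height from two views",tri(W,(278,112),T,(272,265.1)))
assert abs(L-.095)<.012 and np.linalg.norm(g-[.52,.026])<.015
q=tool(yaw)
r.move_straight([*g,.06],q);r.move_straight([*g,.011],q,rate=.08)
r.grab(30);print(r.get_width(),r.get_ft_force(),r.get_finger_force())
r.move_straight([*g,.24],q,rate=.2)
print(r.get_width(),r.get_ft_force(),r.get_clock())
q=tool(0.0);r.move_to([.50,.335,.26],q)
W=r.read_camera("wrist");cv2.imwrite("pics/w2.png",W["img"]);np.save("w2.npy",W,allow_pickle=True)
print(r.get_clock(),r.get_q(),r.get_ft_force(),r.get_width())
E
```

```text
end [0.454 0.046 0.022] len 0.09691817058835925 yaw -0.30057116458884237 grasp [0.51  0.029] lip [ 0.4   -0.008  0.032] [0.443 0.135 0.032]
height from two views (array([0.456, 0.039, 0.112]), np.float64(0.015445794053478878))
0.0009846329932148852 [ 0.801 -0.715  0.376] 0.0
0.006575591544916315 [-0.9   -0.26   0.374] 6.85
8.075 [ 0.394  0.462  1.162 -0.     1.518 -1.175] [-0.458  0.747  0.078] 0.0022707319359920285
```

View pics/w2.png

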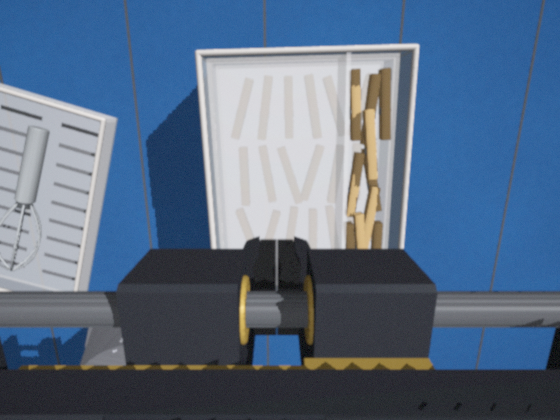

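The fingers closed empty, and the picture shows the whisk still in the tray (handle (38,130) to (26,203)). Tiers' rim is at (199,52) to (415,46), divider at column 348. I'll find the cause before retrying.

```bash
python3 - <<'E'
from rig import r
from h import *
np.set_printoptions(precision=3,suppress=True)
W=np.load("w1.npy",allow_pickle=True).item();V=np.load("w2.npy",allow_pickle=True).item()
print("end",plane(V,(38,130),.022),"neck",plane(V,(26,203),.024), "tray corner",plane(V,(116,120),.032))
print("before: end",tri(W,(278,112),V,(38,130)),"neck",tri(W,(275,205),V,(26,203)))
print("tiers rim",plane(V,(199,52),.105),plane(V,(415,46),.105),"inner",plane(V,(205,60),.105),plane(V,(346,54),.105),plane(V,(351,54),.105))
r.open_gripper();g=np.array([.510,.029]);q=tool(-.30)
r.move_to([.510,.029,.2],q)
W=r.read_camera("wrist");T=r.read_camera("top");np.save("w3.npy",W,allow_pickle=True)
cv2.imwrite("pics/c.png",np.vstack([cv2.resize(T["img"][180:300,230:325],(380,480),interpolation=2)[:,:],])) 
a=cv2.resize(T["img"][180:300,230:325],(400,505),interpolation=2);b=cv2.resize(W["img"][50:300,190:380],(384,505),interpolation=2)
cv2.imwrite("pics/c.png",np.hstack([a,b]))
print(r.get_width(),r.get_eef_pos(),r.get_clock())
E
```

```text
end [0.456 0.049 0.022] neck [0.546 0.019 0.024] tray corner [0.444 0.149 0.032]
before: end (array([0.455, 0.046, 0.018]), np.float64(0.0016401823294771138)) neck (array([0.547, 0.018, 0.022]), np.float64(0.0010458390484902043))
tiers rim [0.383 0.265 0.105] [0.378 0.459 0.105] inner [0.389 0.27  0.105] [0.384 0.398 0.105] [0.384 0.402 0.105]
1.0011103723741794 [0.51 0.03 0.2 ] 10.6917
```

View pics/c.png

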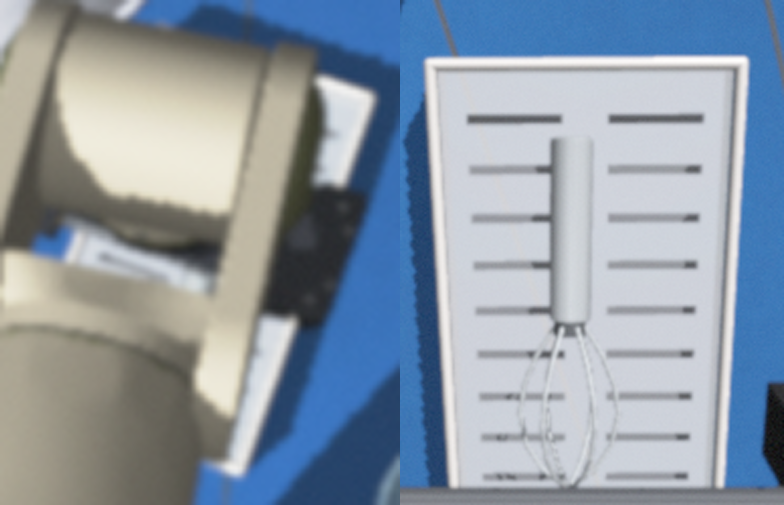

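Two-view heights of the whisk (18 and 22 mm) and its position hold up, so the grasp itself slipped. I'll retry lower, with readings.

```bash
python3 - <<'E'
from rig import r
from h import *
np.set_printoptions(precision=3,suppress=True)
g=np.array([.508,.030]);q=tool(-.30)
r.move_straight([*g,.06],q,rate=.25)
r.move_straight([*g,.0065],q,rate=.08)
print(r.get_eef_pos(),r.get_width(),r.get_ft_force())
W=r.read_camera("wrist");a=W["img"][150:420]
r.grab(15);print(r.get_eef_pos(),r.get_width(),r.get_ft_force(),r.get_finger_force())
b=r.read_camera("wrist")["img"][150:420]
cv2.imwrite("pics/d.png",np.vstack([a,b]));print(r.get_clock())
E
```

```text
[0.508 0.03  0.007] 0.9964555504960703 [ 0.771 -0.411  0.367]
[0.508 0.03  0.007] 0.006938956231194805 [ 0.354 -0.507  0.393] 0.0
13.6167
```

View pics/d.png

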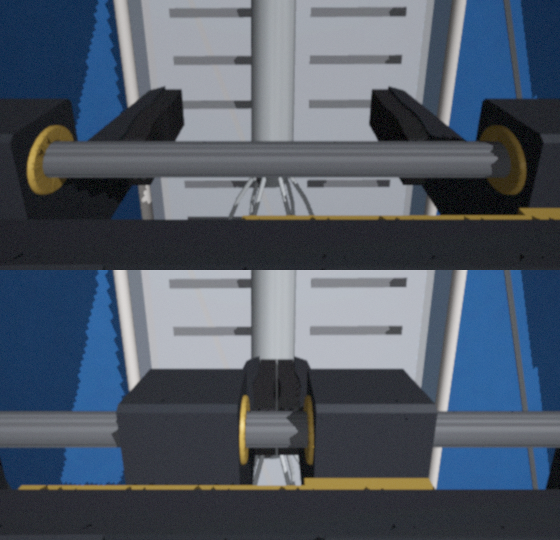

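The closed fingers (lower half, columns 245–310) sit over the undisturbed handle, and there is no force reading. I'll check whether the fingertips are where the TCP reading says.

```bash
python3 - <<'E'
from rig import r
from h import *
np.set_printoptions(precision=3,suppress=True)
W=r.read_camera("wrist");p=np.array(r.get_eef_pos());q=rot(r.get_orientation());K=np.array(W["intrinsics"])
Rc=rot(W["orientation"])
def proj(c,X):
    v=rot(c["orientation"]).inv().apply(np.array(X)-c["origin"]);u=np.array(c["intrinsics"])@v;return u[:2]/u[2]
print("f",K[0,0],"cam in tool",q.inv().apply(np.array(W["origin"])-p))
for dz in(0,-.019,-.04,-.06):print(dz,[proj(W,p+q.apply([x,y,dz])).round() for x in(-.009,.009) for y in(-.044,.0,.044)])
d=proj(W,[.508,.030,.033]),proj(W,[.508,.030,.0]);print("handle top at g",d)
# scene view of fingers
S=r.read_camera("scene");u=proj(S,p);print("tip in scene",u,proj(S,p+[0,0,.06]))
x,y=u.round().astype(int)
a=cv2.resize(S["img"][y-50:y+30,x-60:x+60],(600,400),interpolation=2);cv2.circle(a,(300,250),3,(0,0,255),-1);cv2.imwrite("pics/e.png",a)
print(r.get_q(),r.get_tau())
E
```

```text
f 336.20777232474876 cam in tool [ 0.067  0.001 -0.173]
0 [array([196., 252.]), array([275., 252.]), array([354., 252.]), array([194., 221.]), array([275., 222.]), array([356., 222.])]
-0.019 [array([187., 268.]), array([275., 268.]), array([363., 268.]), array([184., 234.]), array([275., 234.]), array([365., 234.])]
-0.04 [array([175., 289.]), array([275., 289.]), array([375., 289.]), array([171., 251.]), array([275., 251.]), array([378., 252.])]
-0.06 [array([159., 316.]), array([274., 316.]), array([390., 316.]), array([155., 273.]), array([274., 273.]), array([394., 274.])]
handle top at g (array([274.805, 257.572]), array([275.073, 232.962]))
tip in scene [293.914 192.953] [294.806 178.58 ]
[-0.172  0.544  1.763  0.     0.834 -1.442] [ -0.    -43.077 -17.908  -0.004   0.078   0.   ]
```

View pics/e.png

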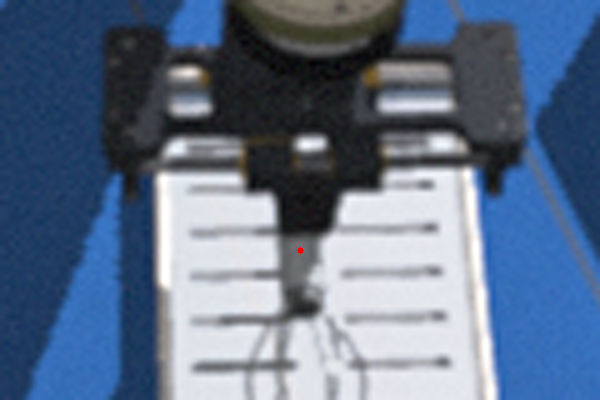

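The real fingertips end at about (308,232) in this crop, well above the TCP mark at (300,250). In the wrist view they also sit where a point 20–26 mm behind the TCP should be. So the fingers are shorter than stated, and I'll find the offset by a gentle touch on the tray floor.

```bash
python3 - <<'E'
from rig import r
from h import *
np.set_printoptions(precision=3,suppress=True)
g=np.array([.508,.030]);q=tool(-.30)
r.open_gripper();f0=r.get_ft_force()[2];z=.007
while z>-.035:
    z-=.003 if z>-.012 else .0015
    r.move_straight([*g,z],q,rate=.06)
    f=r.get_ft_force()[2]-f0
    if abs(f)>2.5: break
print("z",z,r.get_eef_pos(),"f",f)
W=r.read_camera("wrist");cv2.imwrite("pics/f.png",W["img"])
if f>2.5:
    r.move_straight([*g,z+.004],q,rate=.06)
    r.grab(20);print(r.get_width(),r.get_finger_force(),r.get_ft_force(),r.get_eef_pos())
print(r.get_clock())
E
```

```text
z -0.023000000000000003 [ 0.508  0.03  -0.022] f 12.137732597690837
0.24370608369247782 19.990416169166565 [ 0.203 -0.88   0.111] [ 0.508  0.03  -0.019]
19.6083
```

Floor contact was felt at reported z = −0.022, so the real tips end 26 mm short of the TCP reading. The whisk is now gripped (21 mm opening, 20 N). Carrying it to the bay.

```bash
cat >> h.py <<'E'
OFF=.026
def tcp(tip,q): # reported TCP for wanted true tip position
    return np.array(tip)+OFF*rot(q).as_matrix()[:,2]
E
python3 - <<'E'
from rig import r
from h import *
np.set_printoptions(precision=3,suppress=True)
r.move_straight([.508,.030,.15],rate=.25);print("lift",r.get_width(),r.get_ft_force())
q=tool(.02);b=[.469,.333]
r.move_to([*b,.15],q);r.move_straight([*b,.06],rate=.2)
z=.042;r.move_straight([*b,z],rate=.06);f0=r.get_ft_force()
for z in(.0395,.0375,.0365):
    r.move_straight([*b,z],rate=.05);f=r.get_ft_force()
    if f[2]-f0[2]>.5:break
print("z",z,f0,f)
r.open_gripper();print(r.get_width(),r.get_ft_force())
r.move_straight([*b,.16],rate=.25)
W=r.read_camera("wrist");S=r.read_camera("scene")
cv2.imwrite("pics/g.png",np.vstack([W["img"][:250],S["img"][60:230]]));print(r.get_clock(),r.get_q())
E
```

```text
lift 0.23827551348602252 [-0.263 -0.76  -1.509]
z 0.0365 [-0.252  0.434 -0.763] [-0.607  0.151 -0.899]
0.9991796086962129 [-0.378  0.235 -0.341]
25.2083 [ 0.414  0.467  1.42   0.     1.258 -1.177]
```

View pics/g.png

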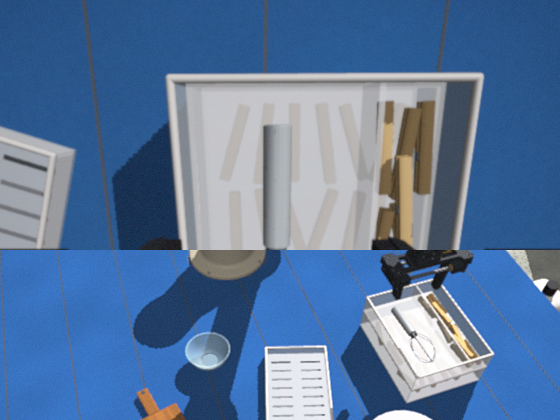

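The whisk lies in the empty bay: its handle is at (277,125)–(277,245) in the upper half, and the scene view shows it inside the walls. Now the board. I'll check the reach of the whole flip plan before moving.

```bash
cat > plan.py <<'E'
from h import *
A,B=.7,1.1                      # tool tilt at the grasp / over the tray
YB,YT=.233,-.287
G=np.array([.5257,-.302])-.085*np.array([np.cos(YB),np.sin(YB)])
d=np.array([np.cos(YT),np.sin(YT),0]);TR=np.array([.5445,.0245,0])
L,H,S=.195,.006,.004
qg=tool(YB,A,-1)
gtip=np.array([*(G+.006*np.array([np.cos(YB),np.sin(YB)])),.008])
zg=rot(qg).as_matrix()[:,2]
C0=TR+.112*d+[0,0,.004]         # blade end's place on the tray floor
PSI0=np.pi-A-B
def arc(psi,up=0.,phi=None):
    phi=.15+(B-.15)*psi/PSI0 if phi is None else phi
    q=tool(YT,phi,1);P=C0+d*(-L*np.cos(psi)+H*np.sin(psi))+[0,0,L*np.sin(psi)+H*np.cos(psi)+up]
    return tcp(P+S*rot(q).as_matrix()[:,2],q),q
E
python3 - <<'E'
from rig import r
from plan import *
np.set_printoptions(precision=2,suppress=True)
for n,(p,q) in {"pre":(tcp(gtip-.18*zg,qg),qg),"grasp":(tcp(gtip,qg),qg),"lift":(tcp(gtip+[-.03,.0,.36],qg),qg),"hi":arc(PSI0,.22),"td":arc(PSI0),**{f"a{k}":arc(PSI0*k/8) for k in range(8)}}.items():
    print(n,p,r.solve_ik(p,q))
E
```

```text
pre [ 0.35 -0.34  0.13] [-1.41  0.3   1.97  0.81  1.1  -0.54]
grasp [ 0.47 -0.32 -0.01] [-1.14  0.64  1.92  1.11  0.78 -0.71]
lift [ 0.44 -0.32  0.35] [-1.2   0.08  1.59  0.7   1.4   0.04]
hi [ 0.64 -0.    0.4 ] [-0.13  0.03  1.74 -0.47  0.32 -1.05]
td [ 0.64 -0.    0.18] [-0.13  0.33  2.03  3.57  0.35  1.23]
a0 [ 0.47  0.05 -0.02] [-0.14  0.49  2.   -0.05  0.51 -1.38]
a1 [0.48 0.04 0.01] [-0.13  0.39  2.05 -0.1   0.44 -1.33]
a2 [0.49 0.04 0.05] [-0.12  0.32  2.08 -0.18  0.37 -1.25]
a3 [0.5  0.04 0.08] [-0.11  0.26  2.1  -0.29  0.3  -1.14]
a4 [0.53 0.03 0.11] [-0.11  0.23  2.1  -0.48  0.22 -0.96]
a5 [0.55 0.02 0.13] [-0.11  0.22  2.09 -0.9   0.15 -0.54]
a6 [0.58 0.01 0.15] None
a7 [0.61 0.01 0.17] [-0.12  0.27  2.06  3.85  0.21  0.97]
```

The tilt-outward version crosses the wrist singularity over the tray. I'll check the mirrored version (blade toward the robot, tool tilted back), along with clearance to the bottle and basin.

```bash
python3 - <<'E'
s=open('plan.py').read()
s=s.replace("YB,YT=.233,-.287","YB,YT=.233,-.287+np.pi").replace("A,B=.7,1.1","A,B=.75,1.0")
open('plan.py','w').write(s)
E
python3 - <<'E'
from rig import r
from plan import *
np.set_printoptions(precision=3,suppress=True)
T=r.read_camera("top");S=r.read_camera("scene")
h=lambda c:cv2.cvtColor(c["img"],cv2.COLOR_BGR2HSV)
def cen(c,b,f):
    m=inbox(f(h(c)),b);k=big(m)[:,0];return k
gm=lambda x:(x[...,0]>45)&(x[...,0]<80)&(x[...,1]>120)&(x[...,2]>60)
wm=lambda x:(x[...,1]<80)&(x[...,2]>130)
rm=lambda x:((x[...,0]<8)|(x[...,0]>172))&(x[...,1]>120)&(x[...,2]>80)
bt,bs=(325,135,365,190),(225,255,285,325)
for n,f in(("green",gm),("white",wm),("red",rm)):
    a,b=cen(T,bt,f),cen(S,bs,f);print(n,len(a),len(b),tri(T,a.mean(0),S,b.mean(0)))
P={"pre":(tcp(gtip-.18*zg,qg),qg),"grasp":(tcp(gtip,qg),qg),"lift":(tcp(gtip+[-.03,.0,.36],qg),qg),"hi":arc(PSI0,.22),"td":arc(PSI0),**{f"a{k}":arc(PSI0*k/8) for k in range(7,-1,-1)}}
for n,(p,q) in P.items():
    M=rot(q).as_matrix();t=p-.026*M[:,2]
    body=[t-.045*M[:,2]+sx*.0375*M[:,0]+sy*.0935*M[:,1] for sx in(-1,1) for sy in(-1,1)]
    print(n,t,r.solve_ik(p,q),"body y- corners",*[b for b in body if b[1]<t[1]])
E
```

```text
green 86 134 (array([ 0.75 , -0.15 ,  0.056]), np.float64(0.0001783449090076874))
white 64 115 (array([ 0.754, -0.14 ,  0.179]), np.float64(0.00028505189566235687))
red 9 16 (array([ 0.762, -0.106,  0.187]), np.float64(0.0005509164458846267))
pre [ 0.329 -0.349  0.14 ] [-1.449  0.318  1.992  0.853  1.118 -0.615] body y- corners [ 0.295 -0.453  0.147] [ 0.348 -0.44   0.198]
grasp [ 0.449 -0.32   0.008] [-1.158  0.657  1.933  1.176  0.813 -0.782] body y- corners [ 0.414 -0.425  0.015] [ 0.467 -0.412  0.066]
lift [ 0.419 -0.32   0.368] [-1.223  0.08   1.618  0.758  1.4   -0.003] body y- corners [ 0.384 -0.425  0.375] [ 0.437 -0.412  0.426]
hi [0.462 0.049 0.415] [-0.192  0.613  0.888  0.165  2.632  1.766] body y- corners [ 0.452 -0.046  0.471] [ 0.491 -0.057  0.408]
td [0.462 0.049 0.195] [-0.192  0.757  1.217  0.096  2.164  1.676] body y- corners [ 0.452 -0.046  0.251] [ 0.491 -0.057  0.188]
a7 [0.493 0.04  0.187] [-0.194  0.779  1.137  0.084  2.115  1.673] body y- corners [ 0.478 -0.053  0.244] [ 0.523 -0.067  0.185]
a6 [0.523 0.031 0.173] [-0.196  0.803  1.076  0.072  2.046  1.668] body y- corners [ 0.502 -0.061  0.231] [ 0.553 -0.075  0.178]
a5 [0.551 0.023 0.154] [-0.198  0.825  1.04   0.061  1.956  1.663] body y- corners [ 0.524 -0.067  0.212] [ 0.58  -0.083  0.165]
a4 [0.575 0.016 0.13 ] [-0.198  0.841  1.031  0.05   1.842  1.659] body y- corners [ 0.542 -0.072  0.188] [ 0.602 -0.09   0.148]
a3 [0.595 0.01  0.103] [-0.198  0.85   1.053  0.041  1.706  1.656] body y- corners [ 0.556 -0.076  0.16 ] [ 0.62  -0.095  0.126]
a2 [0.61  0.005 0.072] [-0.197  0.853  1.102  0.032  1.547  1.655] body y- corners [ 0.565 -0.079  0.128] [ 0.632 -0.099  0.101]
a1 [0.619 0.002 0.04 ] [-0.195  0.852  1.176  0.024  1.369  1.655] body y- corners [ 0.569 -0.08   0.093] [ 0.639 -0.101  0.074]
a0 [0.624 0.001 0.006] [-0.192  0.849  1.268  0.015  1.174  1.659] body y- corners [ 0.568 -0.08   0.056] [ 0.639 -0.101  0.045]
```

```bash
python3 - <<'E'
from rig import r
from plan import *
np.set_printoptions(precision=3,suppress=True)
T=r.read_camera("top");S=r.read_camera("scene")
h=cv2.cvtColor(T["img"],cv2.COLOR_BGR2HSV)
k=big(inbox((h[...,1]<90)&(h[...,2]>90),(180,100,280,200)))[:,0]
w=np.array([plane(T,p,0)[:2] for p in k if p[1]>158]) # lower (near) part of the outline is the rim on the table
from scipy.optimize import least_squares
s=least_squares(lambda c:np.hypot(*(w-c).T)-.126,[.75,.15],loss="soft_l1",f_scale=.003);print("basin",s.x,np.abs(s.fun).mean(),k.min(0),k.max(0))
b=s.x
for ps in(PSI0,PSI0*.5,PSI0*.25,PSI0*.12,0):
  for phi in(None,0.,-.2):
    p,q=arc(ps,phi=phi);M=rot(q).as_matrix();t=p-.026*M[:,2]
    # body's +y side edge line: sample face corners
    out=[]
    for sx in(-1,0,1):
      for dz in(.045,.10):
        c=t-dz*M[:,2]+sx*.0375*M[:,0]+np.sign(M[1,1])*.0935*M[:,1];out.append((np.hypot(*(c[:2]-b))-np.interp(c[2],[0,.095,.0951],[.126,.095,-1]),c[2]))
    print(round(ps,2),phi,"min gap %.3f at z %.3f"%min(out))
E
```

```text
basin [0.791 0.176] 0.007355769445841914 [187 107] [274 199]
1.39 None min gap 1.213 at z 0.217
1.39 0.0 min gap 1.268 at z 0.238
1.39 -0.2 min gap 1.276 at z 0.245
0.7 None min gap 1.143 at z 0.194
0.7 0.0 min gap 1.172 at z 0.175
0.7 -0.2 min gap 1.178 at z 0.181
0.35 None min gap 1.133 at z 0.153
0.35 0.0 min gap 1.149 at z 0.117
0.35 -0.2 min gap 1.154 at z 0.124
0.17 None min gap 0.037 at z 0.073
0.17 0.0 min gap 0.045 at z 0.083
0.17 -0.2 min gap 0.052 at z 0.090
0 None min gap 0.027 at z 0.045
0 0.0 min gap 0.032 at z 0.051
0 -0.2 min gap 0.039 at z 0.058
```

Gap to the basin is about 27–30 mm, which is enough. Grasping the board, lifting and carrying it over the tray.

```bash
sed -i 's/TR+.112\*d/TR+.116*d/; s/.15+(B-.15)/.05+(B-.05)/' plan.py
python3 - <<'E'
from rig import r
from plan import *
np.set_printoptions(precision=3,suppress=True)
r.move_to(tcp(gtip-.18*zg,qg),qg)
r.move_straight(tcp(gtip-.03*zg,qg),qg,rate=.25);f0=r.get_ft_force()
r.move_straight(tcp(gtip,qg),qg,rate=.08);print("down",r.get_ft_force()-np.array(f0),r.get_eef_pos())
r.grab(30);print("width",r.get_width()*88,r.get_finger_force(),r.get_clock())
r.move_straight(tcp(gtip+[-.03,0,.36],qg),qg,rate=.2);print("lift",r.get_width()*88,r.get_ft_force(),r.get_moment())
p,q=arc(PSI0,.22);r.move_to(p,q)
S=r.read_camera("scene");T=r.read_camera("top");cv2.imwrite("pics/i.png",np.hstack([S["img"],T["img"]])[:, :])
a=S["img"].copy()
def proj(c,X):
    v=rot(c["orientation"]).inv().apply(np.array(X)-c["origin"]);u=np.array(c["intrinsics"])@v;return u[:2]/u[2]
n=np.array([-d[1],d[0],0])
im=[]
for c in(S,T):
    a=c["img"].copy()
    for s in(-.055,.055): cv2.circle(a,tuple(proj(c,C0+[0,0,.22]+s*n).round().astype(int)),3,(0,0,255),-1)
    im.append(a)
cv2.imwrite("pics/i.png",np.hstack([im[0][:,130:510],im[1][60:,170:570][:, :380].copy() if 0 else cv2.copyMakeBorder(im[1][60:360,150:530],0,120,0,0,0)]))
print(r.get_clock(),r.get_q(),r.get_moment())
E
```

```text
down [ 0.22  -0.228 -0.688] [ 0.466 -0.316 -0.011]
width 27.75304889722242 29.999751535942778 30.1167
lift 27.423718393598136 [-0.042  0.876 -1.15 ] [-0.146  0.737 -0.009]
33.7333 [-0.193  0.602  0.906  0.164  2.625  1.765] [-0.16  -0.487  0.007]
```

View pics/i.png

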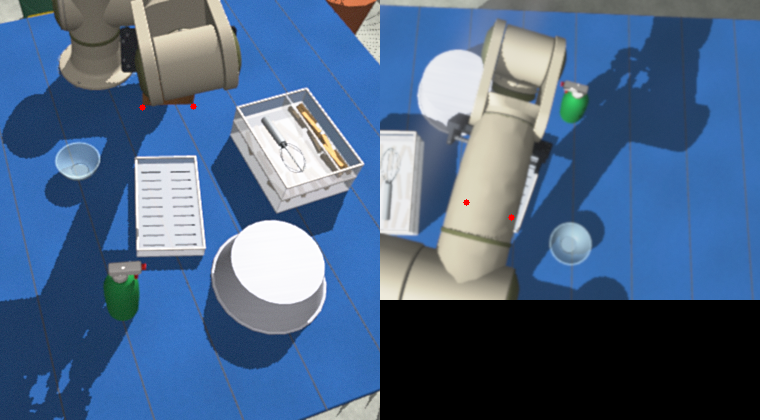

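The board's lower edge lies on the predicted marks at (143,107) and (193,106), wood side facing away from the robot, so it kept its angle. I'll set the touchdown 12 mm further from the near wall to clear the board's thickness, then lower until contact and lay it down along the arc.

```bash
sed -i 's/TR+.116\*d/TR+.104*d/' plan.py
python3 - <<'E'
from rig import r
from plan import *
np.set_printoptions(precision=3,suppress=True)
r.move_straight(*arc(PSI0,.12),rate=.2);r.move_straight(*arc(PSI0,.012),rate=.15)
f0=np.array(r.get_ft_force());up=.012
while up>-.010:
    up-=.002;r.move_straight(*arc(PSI0,up),rate=.05);f=r.get_ft_force()-f0
    if f[2]>1.5:break
print("touch up",up,f,r.get_clock())
if abs(up)<.009:
    for k in range(9,0,-1):
        u=up*k/10
        r.move_straight(*arc(PSI0*k/10,u+.001),rate=.12)
        ff=r.get_ft_force()-f0;print(k,ff,r.get_width()*88)
        if np.linalg.norm(ff)>35:print("stop");break
print(r.get_clock(),r.get_moment(),r.get_eef_pos())
E
```

```text
touch up -0.006 [ 1.495 -0.192  8.627] 37.5
9 [ 2.515 -0.241 10.522] 27.79834027062101
8 [ 2.769 -0.444  8.621] 27.546961465363477
7 [4.451 0.75  8.638] 27.388056119184654
6 [ 4.499 -0.984  9.362] 27.343361462460173
5 [1.225 0.144 2.699] 27.38159772177851
4 [0.605 0.807 1.043] 27.671479563402592
3 [ 0.461 -0.696  2.609] 27.279157255529263
2 [ 0.123 -0.199  1.661] 27.26499012845468
1 [0.473 0.968 2.761] 26.948130087244902
41.0333 [0.122 0.299 0.007] [0.625 0.001 0.009]
```

```bash
python3 - <<'E'
from rig import r
from plan import *
np.set_printoptions(precision=3,suppress=True)
f0=np.array(r.get_ft_force())
for k in(.7,.45,.3,.2,.1,.05,.0):
    p,q=arc(PSI0*k/10,.0015);r.move_straight(p,q,rate=.06)
    f=r.get_ft_force()-f0;print(k,f)
    if f[2]>5:break
r.grab(5);print("soft",r.get_width()*88,r.get_ft_force()-f0,r.get_clock())
# white mask of the tray area, seen by scene camera: brown pixels vs white
S=r.read_camera("scene");h=cv2.cvtColor(S["img"],cv2.COLOR_BGR2HSV)
m=inbox((h[...,0]<20)&(h[...,1]>90)&(h[...,2]>50),(255,145,345,262));print("brown px",m.sum())
cv2.imwrite("pics/j.png",S["img"])
E
```

```text
0.7 [-0.781 -0.475 -0.959]
0.45 [-0.338 -0.081  0.145]
0.3 [-0.632 -0.174 -0.37 ]
0.2 [ 0.123 -0.316 -0.531]
0.1 [ 0.141 -0.482 -0.035]
0.05 [-0.174 -0.676 -1.142]
0.0 [ 1.47  -0.997 -0.85 ]
soft 27.824456068355587 [ 0.501 -0.778 -1.661] 43.0417
brown px 23
```

```bash
python3 - <<'E'
from rig import r
from plan import *
np.set_printoptions(precision=3,suppress=True)
f0=np.array(r.get_ft_force())
for u in(.0005,-.0005,-.0015):
    p,q=arc(0,u);r.move_straight(p,q,rate=.04);f=r.get_ft_force()-f0;print(u,f)
    if f[2]>2:break
r.pause(.2);r.open_gripper();print("open",r.get_width(),r.get_ft_force()-f0)
zt=rot(q).as_matrix()[:,2];r.move_straight(p-.03*zt,q,rate=.08);print(r.get_ft_force()-f0)
r.move_straight(p+[0,0,.2],q,rate=.25)
r.move_to([.40,.2,.35],tool(0,0,-1))
print(r.get_clock())
for n in("top","scene"):
    c=r.read_camera(n);h=cv2.cvtColor(c["img"],cv2.COLOR_BGR2HSV);np.save(n+"f.npy",c,allow_pickle=True);cv2.imwrite(f"pics/{n}f.png",c["img"])
    b=(232,180,322,296) if n=="top" else (255,145,345,262)
    print(n,"brown px",inbox((h[...,0]<20)&(h[...,1]>90)&(h[...,2]>50),b).sum())
    # colour samples on board points at z=.02 in tray
    for lab,x,y in(("blade mid",.05,0),("handle",-.08,0),("floor by handle",-.08,.04),("blade edge+",.02,.045),("blade edge-",.02,-.045),("near gap",.118,0)):
        X=TR+x*d+y*np.array([-d[1],d[0],0])+[0,0,.02]
        v=rot(c["orientation"]).inv().apply(X-c["origin"]);u=np.array(c["intrinsics"])@v;u=(u[:2]/u[2]).round().astype(int)
        print("  ",lab,u,c["img"][u[1]-1:u[1]+2,u[0]-1:u[0]+2].mean((0,1)))
E
```

```text
0.0005 [0.539 0.126 0.925]
-0.0005 [ 0.045 -0.059  1.43 ]
-0.0015 [ 0.978 -1.235  1.945]
open 0.9983220365645149 [-0.958 -1.085  1.325]
[-0.175 -1.084  1.317]
47.7083
top brown px 0
   blade mid [271 256] [238.222 240.111 241.333]
   handle [287 212] [237.111 239.222 240.889]
   floor by handle [300 216] [214.444 207.667 200.556]
   blade edge+ [290 251] [215.222 218.    219.111]
   blade edge- [259 240] [218.889 221.111 222.778]
   near gap [263 279] [220.778 215.333 209.333]
scene brown px 10
   blade mid [296 185] [240.556 242.889 246.778]
   handle [299 232] [239.556 242.333 245.889]
   floor by handle [282 232] [223.889 216.111 210.889]
   blade edge+ [278 196] [201.778 203.222 207.444]
   blade edge- [315 195] [218.667 220.222 224.111]
   near gap [294 163] [171.667 158.222 150.778]
```

The white face is up in both views: the board is warm white, the tray floor bluish. Last check for flat and in place: outline from two views at the expected top height of 20 mm, plus the other objects.

```bash
python3 - <<'E'
from h import *
from plan import TR,d
np.set_printoptions(precision=3,suppress=True)
n=np.array([-d[1],d[0],0])
for name in("top","scene"):
    c=np.load(name+"f.npy",allow_pickle=True).item();im=c["img"].astype(int)
    ys,xs=np.nonzero((im[...,2]>=im[...,0]-1)&(im[...,2]>185))
    P=np.array([plane(c,p,.020) for p in zip(xs,ys)])-TR;X=np.c_[P@d,P@n]
    X=X[(abs(X[:,0])<.122)&(abs(X[:,1])<.067)]
    hd=X[(X[:,0]<-.05)&(X[:,0]>-.112)&(abs(X[:,1])<.035)];bl=X[(X[:,0]>0)&(X[:,0]<.1)]
    print(name,"x",np.percentile(X[:,0],[.5,99.5]),"handle y",np.percentile(hd[:,1],[3,97]),"blade y",np.percentile(bl[:,1],[2,98]))
    h=cv2.cvtColor(c["img"],cv2.COLOR_BGR2HSV)
    g=(h[...,0]>45)&(h[...,0]<80)&(h[...,1]>120)&(h[...,2]>60)
    b=(325,135,365,190) if name=="top" else (225,255,285,325)
    print("green mean",big(inbox(g,b))[:,0].mean(0))
t0=cv2.imread("pics/scene0.png").astype(int);s=cv2.imread("pics/scenef.png").astype(int)
for nm,b in(("bowl",(183,140,232,183)),("bottle",(230,258,280,322)),("basin",(345,222,455,335))):
    print(nm,"mean change",np.abs(t0-s)[b[1]:b[3],b[0]:b[2]].mean())
E
```

```text
top x [-0.103  0.112] handle y [-0.014  0.013] blade y [-0.054  0.052]
green mean [342.897 166.103]
scene x [-0.122  0.112] handle y [-0.014  0.013] blade y [-0.053  0.053]
green mean [251.55  295.962]
bowl mean change 21.146021199177344
bottle mean change 23.469895833333332
basin mean change 4.601474926253688
```

```bash
python3 - <<'E'
from h import *
for n,bb in(("top",{"bottle":(320,130,370,195),"bowl":(312,275,370,330)}),("scene",{"bottle":(225,255,285,325),"bowl":(175,130,240,190)})):
    g0,g1=[cv2.imread(f"pics/{n}{k}.png") for k in("0","f")]
    for o,b in bb.items():
        a=g0[b[1]+6:b[3]-6,b[0]+6:b[2]-6]
        res=cv2.matchTemplate(g1[b[1]:b[3],b[0]:b[2]],a,cv2.TM_CCOEFF_NORMED);_,v,_,l=cv2.minMaxLoc(res)
        print(n,o,"shift px",l[0]-6,l[1]-6,"score %.2f"%v)
        h=[cv2.cvtColor(g,cv2.COLOR_BGR2HSV) for g in(g0,g1)]
        if o=="bottle": print([big(inbox((x[...,0]>45)&(x[...,0]<80)&(x[...,1]>120)&(x[...,2]>60),b))[:,0].mean(0).round(1) for x in h])
E
```

```text
top bottle shift px 0 -1 score 0.76
[array([343. , 166.4]), array([342.9, 166.1])]
top bowl shift px 0 0 score 0.94
scene bottle shift px 0 1 score 0.87
[array([251.6, 295.2]), array([251.5, 296. ])]
scene bowl shift px 0 0 score 0.79
```

Bystanders are unmoved (only shadows differ). Handing in.

```bash
python3 -c "
from rig import r
print(r.get_clock(),r.hand_in())"
```

```text
the job is handed in; nothing more can be done
47.8083 None
```

Job handed in at 47.8 s: the whisk lies in the top tier's long bay, the board lies flat in the drying tray white face up, and the bowl, bottle and basin look unmoved in the camera checks.

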